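# Show the missing collet

## Task

One spring collet is missing from the wooden collet box: gently push the box's sliding cover fully open with a fingertip, point straight down at the one empty pocket from a couple of centimetres above the collets, keeping still and touching nothing for two seconds so that the missing size can be noted, then push the cover fully shut again to keep filings out. Come down to the empty pocket from well above and go back up the same way, pointing at no other pocket. Pick nothing up: do not touch the collets in the box, and leave the collet that stands loose on the bench and the tools round about where they are.

Things in the scene. Friction and masses are not known exactly. Their poses are not given: they have to be found in the camera images.
- collet_box: fixed open-topped wooden box, 104 (its x) x 140 (its y) x 52 mm high, standing on the bench; origin at the centre of its underside, z up. Walls 7 mm. Inside, a black insert with its top face 24 mm above the bench has six pockets (19 mm wide, 20 mm deep) at box x = -19 or +19 mm and box y = -38, 0 or +38 mm; five hold a collet, one is empty. A light wooden cover hides them until it is slid along the box's +y (to the robot's left, the way the box is turned)
- cover (a joint): how far the cover has been slid along the box's +y, m: 0 shut (against the stop), 0.112 fully open (against the stop; it then overhangs the box's end). It starts shut or up to 20 mm open, slides with about 1.5 N of friction and stays where it is left. The cover's top face is 49 mm above the bench
- batten (a point): centre of the top of the cover's push batten, a wooden bar 66 mm long (box x) x 10 mm thick (box y) that rises 13 mm above the cover's top face, to 62 mm above the bench; it moves with the cover. Pushed on its -y side it opens the cover, on its +y side it shuts it. Shut, it lies at box y = +52 mm; the 10 mm of cover behind its +y side end flush with the box
- empty_pocket: the empty pocket; origin on its axis at the insert's top face (24 mm above the bench), z up. Hidden below the cover until that is open
- collet_0: steel spring collet seated in a pocket, head 21 mm in diameter, its flat face 39 mm above the bench; origin on its axis, 30 mm below that face. All collets look alike but for the bore. Not to be touched
- collet_1: steel spring collet seated in a pocket, head 21 mm in diameter, its flat face 39 mm above the bench; origin on its axis, 30 mm below that face. All collets look alike but for the bore. Not to be touched
- collet_2: steel spring collet seated in a pocket, head 21 mm in diameter, its flat face 39 mm above the bench; origin on its axis, 30 mm below that face. All collets look alike but for the bore. Not to be touched
- collet_3: steel spring collet seated in a pocket, head 21 mm in diameter, its flat face 39 mm above the bench; origin on its axis, 30 mm below that face. All collets look alike but for the bore. Not to be touched
- collet_4: steel spring collet seated in a pocket, head 21 mm in diameter, its flat face 39 mm above the bench; origin on its axis, 30 mm below that face. All collets look alike but for the bore. Not to be touched
- loose_collet: steel spring collet like the others, 21 mm in diameter and 30 mm high, standing on the bench behind the box; origin at its foot. To be left alone
- loupe: black eye loupe, 35 mm in diameter and 20 mm high, on the bench; origin under its centre. To be left alone
- tweezers: steel tweezers, 12 x 128 x 10 mm, lying on the bench; origin under the centre. To be left alone
- caliper: digital calliper, 57 x 170 x 9 mm, lying on the bench; origin under the centre. To be left alone

How it is judged:
On the way, in this order (a step that is already met when the one before it is completed fails the run):
1. the cover is pushed open (within 8 mm of its stop) (value of joint cover above 0.104 m), for 0.2 s.
2. a finger points at the empty pocket for 1.5 s: grasp point within 14 mm of its axis, 20 to 70 mm above its mouth (fingertip to 35 mm over the collets), touching nothing, cover open (horizontal distance between the grasp point and empty_pocket below 0.014 m and z of the grasp point in the frame of empty_pocket between 0.02 and 0.07 m and value of joint cover above 0.1 m and contact force between the fingers and anything else below 0.3 N), for 1.5 s.
At the end, for the whole second after the job is handed in: the cover is shut to within 6 mm, every collet of the box is within 8 mm of its place, and the loose collet (upright), loupe, tweezers and calliper are within 10 mm of where they were (value of joint cover below 0.006 m and distance of each of collet_0, collet_1, collet_2, collet_3, collet_4 from where it was at the start of the episode below 0.008 m and distance of each of loose_collet, loupe, tweezers, caliper from where it was at the start of the episode below 0.01 m and angle between loose_collet's own z axis and vertical below 0.1 rad); the robot touches nothing.
It fails at once if a collet in the box is touched or shifted (contact force between the fingers and collet_0 above 1 N or contact force between the fingers and collet_1 above 1 N or contact force between the fingers and collet_2 above 1 N or contact force between the fingers and collet_3 above 1 N or contact force between the fingers and collet_4 above 1 N or distance of any of collet_0, collet_1, collet_2, collet_3, collet_4 from where it was at the start of the episode above 0.008 m).
It fails at once if with the box open, the finger hovers low (fingertip less than about 35 mm above the collets' faces) over an occupied pocket (value of joint cover above 0.09 m and height (world z) of the grasp point below 0.094 m and (horizontal distance between the grasp point and collet_0 below 0.011 m or horizontal distance between the grasp point and collet_1 below 0.011 m or horizontal distance between the grasp point and collet_2 below 0.011 m or horizontal distance between the grasp point and collet_3 below 0.011 m or horizontal distance between the grasp point and collet_4 below 0.011 m)).
It fails at once if the loose collet, loupe, tweezers or calliper is shifted by more than 10 mm or lifted (distance of any of loose_collet, loupe, tweezers, caliper from where it was at the start of the episode above 0.01 m).
It fails at once if the fingers press the box or its cover with more than 25 N (contact force between the fingers and collet_box above 25 N).
It also fails if it takes over 51 s, if anything falls off the work surface, if the arm or the gripper's body presses on something with over 40 N, if the wrist force passes 120 N, or if a joint passes its speed limit or range.

## Robot

A 6-joint arm with a two-finger parallel gripper is mounted at the origin on a cart in front of the work surface, level with it; the furniture and walls round the work are solid. World frame = base frame: x ahead of the robot, y to its left, z up, the work surface at z = 0. Lengths are in m, angles in rad, forces in N, time in s.
With the tool pointing down it reaches from about 0.375 to 0.975 m from the base axis. Payload 3.8 kg.
Tool frame: the origin (TCP) lies at the very end of the fingers, on their centre line; the grasp point (between the pads) lies 19 mm behind it; z points along the fingers, y is the direction in which the jaws open and shut (so a half turn about z gives the same grasp; the last joint's range is limited). The gripper opens to 85 mm and grips with 20 to 120 N. Pads are 22 mm wide; open, the fingers measure 114 mm over their backs; the gripper's body (76 mm by 85 mm) begins 54 mm behind the grasp point. The pads swing forward as they close: fully open they stand 13 mm farther back than shut.
Start: joints at [-1.382, 0.264, 1.604, -0, 1.274, -0.037], TCP at [0.151, -0.658, 0.231] pointing down, gripper open.
Joint ranges: [-2.63, 2.63], [-0.94, 2.18], [0.31, 2.57], [-1.31, 4.45], [0, 2.66], [-2.55, 2.55]. Speed limits (rad/s): [2.57, 2.57, 3.14, 3.14, 3.14, 3.14].

## Interface

Orientations are given as a rotation vector (axis times angle).
In Python, from workcell import read_state, read_camera, camera_info, finish_job gives the robot as it stands. The module is installed in compiled form; this text tells all that it offers.
- The arm moves only by the tool play_rows, never from a script. Its argument "motion" is a list of rows, each a list of 5 numbers: the shift along the tool's x, y, z in units of 1000 mm (1.0 is 1000 mm), then the turn about the tool's z in units of 2 pi rad (1.0 is 2 pi rad), then the finger opening in mm, from 0 to 85.4. A call has 1 to 5 rows; each row shifts and turns the commanded pose from where the row before left it, along the tool's axes as they then stand; what a row does not reach is not made up. A row lasts 1/8 s, in which the tool goes at most 62.5 mm and 10.7 degrees, less where a joint would pass 70% of its speed; a pose out of reach is approached as far as the arm can. A call with a number of a shift or a turn outside -1 to 1 is refused whole. A call with a gripper value outside its range is refused whole. The fingers move at their own pace and stop on an object; "squeeze" is the grip in N (left out, the last holds). Time passes only in rows, so rows that do not move let the fingers close. It gives the time, the measured TCP pose, the force and the opening at its end, in the units of the state.
- read_state(): the state, without advancing time (a new reading comes with each control period).
- read_camera(name): name is "scene" or "side" or "wrist"; returns the picture (480x640x3 uint8, red, green, blue); there is no depth.
- camera_info(name): a dict with "intrinsics" (3x3 intrinsics, pixels), "pose" (4x4, takes a point from camera to world coordinates). Camera axes: x right, y down, z forward; pixel columns grow to the right and rows downward; lengths in m; the calibration is good to about 2 mm. The wrist camera is an equidistant fisheye: a pixel r from the principal point sees the ray r / f radians off the axis. A picture is of the moment at which its call begins: read the wrist's pose just before it. camera_info takes no time and is no camera call; for the wrist camera it gives the pose at the moment of the call.
- finish_job(): hands the job in, once; it reports no verdict.
The state is a dict: "time": time; "q": joint angles; "joint_vel": joint speeds; "joint_torque": joint torques, N m; "tool_pos": TCP position; "tcp_rot": TCP orientation; "wrist_force": force on the tool from outside, world axes, zero at the start; "torque": the same for the moment, N m; "width": opening from 0.0 (shut) to 1.0 (fully open).
Only numpy, scipy, OpenCV 4.12 (cv2) and the standard library are available. Lean on these libraries where they do the work, as an engineer would, in place of code of your own. Each camera call takes 0.05 s, during which the arm holds its last target. There are 200 camera calls.

## Working session

There is one attempt and no reset: what is moved stays moved. The work goes in short steps, Python scripts to look and compute and a tool call to move; the robot and the scene stay as the last step left them, time stands still between calls to the robot, and variables do not carry over. Pictures are saved under pics/ and viewed, about 8 in all and at most 12, crops included, and the job is handed in when it is done.

Besides the shell and the picture viewer there is one more tool, called after "Call:" as name(argument=value, ...), one argument or row to a line, values as JSON. play_rows: Moves the arm, as the interface text tells. Shifts and turns lie within -1 to 1; 1 stands for 1000 mm of shift or 2 pi rad of turn. Its arguments: {"type":"object","properties":{"motion":{"type":"array","items":{"type":"array","items":{"type":"number"}}},"squeeze":{"type":"number"}},"required":["motion"]}

```bash
mkdir -p pics; python3 - <<'E'
from workcell import *
import cv2,numpy as np
a=read_camera("scene");b=read_camera("side")
for n,i in(("scene",a),("side",b)):
    cv2.imwrite(f"pics/{n}0.png",i[:,:,::-1]);c=camera_info(n);print(n,c["intrinsics"],c["pose"].round(3) if hasattr(c["pose"],'round') else c["pose"])
s=read_state();print(s)
E
```

```text
scene [[478.46174944   0.         322.73984955]
 [  0.         478.46174944 237.88505055]
 [  0.           0.           1.        ]] [[-0.828 -0.402  0.39   0.128]
 [-0.56   0.597 -0.574  0.717]
 [-0.002 -0.694 -0.72   0.732]
 [ 0.     0.     0.     1.   ]]
side [[454.03871556   0.         322.20867988]
 [  0.         454.03871556 234.920809  ]
 [  0.           0.           1.        ]] [[ 0.998 -0.032  0.063  0.457]
 [-0.07  -0.487  0.871 -0.537]
 [ 0.003 -0.873 -0.488  0.487]
 [ 0.     0.     0.     1.   ]]
{'time': 0.1, 'q': array([-1.38189928e+00,  2.64677351e-01,  1.60530566e+00, -8.43907996e-07,
        1.27368737e+00, -3.68906657e-02]), 'joint_vel': array([ 2.56766934e-03, -2.02913454e-03, -3.34456371e-03, -8.27076040e-05,
        1.93027285e-03,  1.01092203e-03]), 'joint_torque': array([ 3.48104068e-04, -5.16706932e+01, -3.68589485e+01, -1.84357583e-05,
        6.34139607e-03, -3.67857339e-06]), 'tool_pos': array([ 0.15098953, -0.65718842,  0.23004999]), 'tcp_rot': array([-3.11953554e+00, -3.53680628e-01,  2.48911326e-04]), 'wrist_force': array([-0.39490385, -0.01247404,  0.51305575]), 'torque': array([-0.02036413, -0.00125427,  0.04008565]), 'width': 1.0013695313457838}
```

View pics/scene0.png

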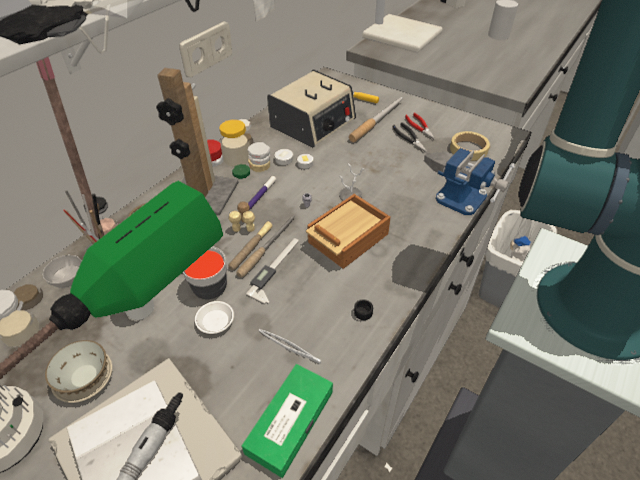

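View pics/side0.png

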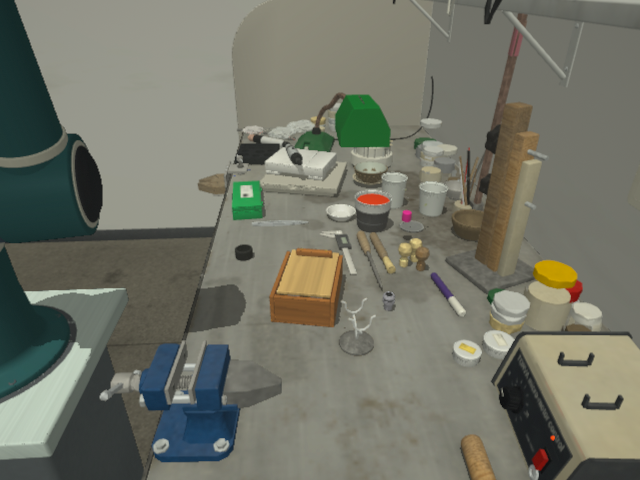

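The box sits near scene (348,230) and side (308,287), with the batten at its far end (+y). The lamp head is well to the left. Next I'll zoom in on the box to get its corners.

```bash
python3 - <<'E'
import cv2,numpy as np
a=cv2.imread("pics/scene0.png")[185:275,295:400];b=cv2.imread("pics/side0.png")[240:330,262:352]
f=lambda i:cv2.resize(i,None,fx=4,fy=4,interpolation=cv2.INTER_CUBIC)
cv2.imwrite("pics/crop0.png",np.hstack([f(a),f(b)]))
E
```

```text
(no output)
```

View pics/crop0.png

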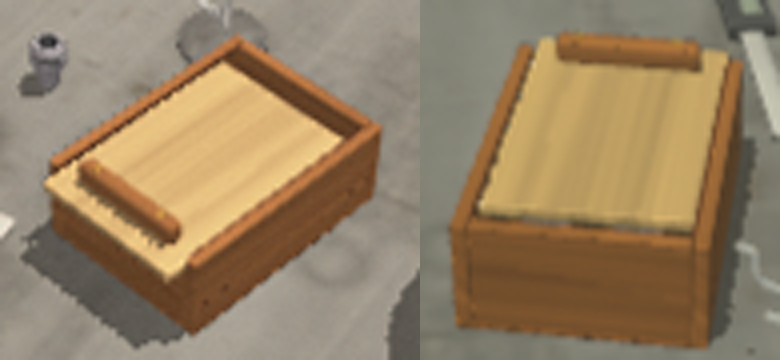

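```bash
cat >h.py <<'E'
import numpy as np
from workcell import camera_info
def ray(n,uv):
    c=camera_info(n);T=np.array(c["pose"]);d=T[:3,:3]@np.linalg.inv(c["intrinsics"])@[uv[0],uv[1],1.];return T[:3,3],d
def onz(n,uv,z):
    o,d=ray(n,uv);return o+d*(z-o[2])/d[2]
E
python3 - <<'E'
from h import *
from scipy.optimize import least_squares
S=lambda x,y:(295+x/4,185+y/4); D=lambda x,y:(262+(x-420)/4,240+y/4)
obs=[("scene",S(381,125),(-52,-70,52)),("scene",S(238,38),(52,-70,52)),("scene",S(52,162),(52,70,52)),("scene",S(190,332),(-52,70,0)),
("side",D(452,228),(-52,-70,52)),("side",D(712,235),(52,-70,52)),("side",D(525,45),(-52,70,52)),("side",D(740,62),(52,70,52)),("side",D(457,325),(-52,-70,0)),("side",D(708,345),(52,-70,0))]
P=[onz(n,u,l[2]/1e3) for n,u,l in obs]
def R(p):
    c,s=np.cos(p[2]),np.sin(p[2]);return np.array([[c,-s],[s,c]])
f=lambda p:np.concatenate([R(p)@np.array(l[:2])/1e3+p[:2]-q[:2] for (n,u,l),q in zip(obs,P)])
r=least_squares(f,[.5,0,0],loss="soft_l1",f_scale=.003);p=r.x;print(p,(f(p).reshape(-1,2)*1e3).round(1).tolist())
for n,u in [("scene",S(88,160)),("scene",S(180,222)),("side",D(560,37)),("side",D(698,45))]:
    q=onz(n,u,.062)[:2];print(n,q,R(p).T@(q-p[:2]))
print("loose",onz("scene",S(45,80),0),"stand", onz("side",(356,344),0))
E
```

```text
[ 0.4802569   0.1049209  -0.19188368] [[0.4, -0.1], [5.7, -2.8], [4.2, 0.5], [-2.1, 2.4], [-1.3, 2.0], [-0.9, -6.5], [-3.9, 2.3], [0.9, 3.7], [-0.4, -1.7], [0.2, -2.3]]
scene [0.52030728 0.16014589] [0.02878345 0.06184938]
scene [0.45918531 0.17049594] [-0.03319057  0.060353  ]
side [0.46262421 0.17069987] [-0.02985368  0.06120901]
side [0.52445424 0.15965332] [0.03294824 0.0621567 ]
loose [0.61363795 0.06882178 0.        ] stand [ 5.47666859e-01 -1.45714280e-02  5.55111512e-17]
```

```bash
cat >>h.py <<'E'
from workcell import read_state
from scipy.spatial.transform import Rotation as Ro
B=np.array([.4803,.1049]);YAW=-.192
def box(x,y,z): 
    c,s=np.cos(YAW),np.sin(YAW);return np.array([*(B+np.array([[c,-s],[s,c]])@[x,y]),z])
def to(t):
    s=read_state();R=Ro.from_rotvec(s["tcp_rot"]).as_matrix()
    print("t",s["time"],"pos",s["tool_pos"].round(4),"F",s["wrist_force"].round(1),"yawx",np.arctan2(R[1,0],R[0,0]).round(3),"tilt",R[:,2].round(3))
    print("delta tool (m)",(R.T@(np.array(t)-s["tool_pos"])).round(4))
E
python3 - <<'E'
from h import *
o,d=ray("scene",(150,250));p,e=ray("side",(362,122))
k=np.linalg.lstsq(np.c_[d,-e],p-o,rcond=None)[0];print("lamp",o+k[0]*d,p+k[1]*e)
print("vise",onz("side",(200,385),.1), "stand top",onz("side",(355,300),0.1))
to([.47,-.3,.28])
E
```

```text
lamp [0.6118533  0.46315344 0.20671349] [0.61779198 0.46363806 0.21194528]
vise [ 0.34986411 -0.17438022  0.1       ] stand top [ 0.53957025 -0.03475831  0.1       ]
t 0.1 pos [ 0.151  -0.6572  0.23  ] F [-0.4 -0.   0.5] yawx 0.226 tilt [-0.     0.002 -1.   ]
delta tool (m) [ 0.3909 -0.2768 -0.0493]
```

Call:
play_rows(
  motion=[
    [0, 0, -0.02, -0.0262, 0],
    [0, 0, -0.02, -0.0262, 0],
    [0, 0, -0.01, -0.0262, 0],
    [0, 0, 0, -0.0262, 0],
    [0, 0, 0, -0.0262, 0],
  ],
  squeeze=20,
)

```text
time: 0.72
tool_pos: [0.1511, -0.6576, 0.2808]
tcp_rot: [-2.714, -1.58, -0.0]
wrist_force: [-0.2, -0.7, 0.1]
width: 0.001
```

Call:
play_rows(
  motion=[
    [0, 0, 0, -0.0262, 0],
    [0, 0, 0, -0.0262, 0],
    [0, 0, 0, 0, 0],
  ],
)

```text
time: 1.1
tool_pos: [0.1511, -0.6575, 0.2806]
tcp_rot: [-2.426, -1.995, -0.001]
wrist_force: [-0.2, 0.1, -0.4]
width: -0.001
```

```bash
python3 - <<'E'
from h import *
to([.46,-.3,.28]);to(box(0,.02,.2))
E
```

```text
t 1.1 pos [ 0.1511 -0.6575  0.2806] F [-0.2  0.1 -0.4] yawx 1.376 tilt [-0.     0.001 -1.   ]
delta tool (m) [0.4105 0.234  0.001 ]
t 1.1 pos [ 0.1511 -0.6575  0.2806] F [-0.2  0.1 -0.4] yawx 1.376 tilt [-0.     0.001 -1.   ]
delta tool (m) [0.8316 0.1757 0.0814]
```

Call:
play_rows(
  motion=[
    [0.042, 0.024, 0, 0, 0],
    [0.042, 0.024, 0, 0, 0],
    [0.042, 0.024, 0, 0, 0],
    [0.042, 0.024, 0, 0, 0],
    [0.042, 0.024, 0, 0, 0],
  ],
)

```text
time: 1.72
tool_pos: [0.3099, -0.4733, 0.2811]
tcp_rot: [-2.429, -1.993, -0.0]
wrist_force: [0.4, 0.7, 0.4]
width: 0.002
```

Call:
play_rows(
  motion=[
    [0.042, 0.024, 0, 0, 0],
    [0.042, 0.024, 0, 0, 0],
    [0.042, 0.024, 0, 0, 0],
    [0.042, 0.024, 0, 0, 0],
    [0.042, 0.018, 0, 0, 0],
  ],
)

```text
time: 2.35
tool_pos: [0.4621, -0.289, 0.2811]
tcp_rot: [2.428, 1.993, 0.0]
wrist_force: [0.6, -0.5, -0.5]
width: 0.0
```

Call:
play_rows(
  motion=[
    [0.042, -0.006, 0, 0, 0],
    [0.042, -0.006, 0, 0, 0],
    [0.042, -0.006, 0, 0, 0],
    [0.042, -0.006, 0, 0, 0],
    [0.042, -0.006, 0, 0, 0],
  ],
)

```text
time: 2.98
tool_pos: [0.4717, -0.0772, 0.2812]
tcp_rot: [-2.429, -1.993, -0.0]
wrist_force: [0.3, 0.3, 0.5]
width: -0.003
```

Call:
play_rows(
  motion=[
    [0.042, -0.006, 0, 0, 0],
    [0.042, -0.006, 0, 0, 0],
    [0.042, -0.006, 0.02, 0, 0],
    [0.042, -0.006, 0.03, 0, 0],
    [0, 0, 0.03, 0, 0],
  ],
)

```text
time: 3.6
tool_pos: [0.4805, 0.0936, 0.2006]
tcp_rot: [-2.424, -1.998, -0.002]
wrist_force: [-0.3, -0.9, -0.6]
width: -0.002
```

```bash
python3 - <<'E'
from h import *
from workcell import *
import cv2
to(box(0,.02,.2))
w=camera_info("wrist");print(w)
i=read_camera("wrist");cv2.imwrite("pics/w1.png",i[:,:,::-1])
E
```

```text
t 3.6 pos [0.4805 0.0936 0.2006] F [-0.3 -0.9 -0.6] yawx 1.378 tilt [ 0.001  0.001 -1.   ]
delta tool (m) [ 0.0311 -0.0024  0.0007]
{'intrinsics': array([[371.64829954,   0.        , 321.16792154],
       [  0.        , 371.64829954, 239.92058366],
       [  0.        ,   0.        ,   1.        ]]), 'pose': array([[ 9.81333990e-01, -1.85416037e-01, -5.10342413e-02,
         4.92736257e-01],
       [-1.92310535e-01, -9.45443746e-01, -2.62969163e-01,
         1.60218260e-01],
       [ 5.08695713e-04,  2.67875000e-01, -9.63453541e-01,
         3.42969241e-01],
       [ 0.00000000e+00,  0.00000000e+00,  0.00000000e+00,
         1.00000000e+00]])}
```

View pics/w1.png

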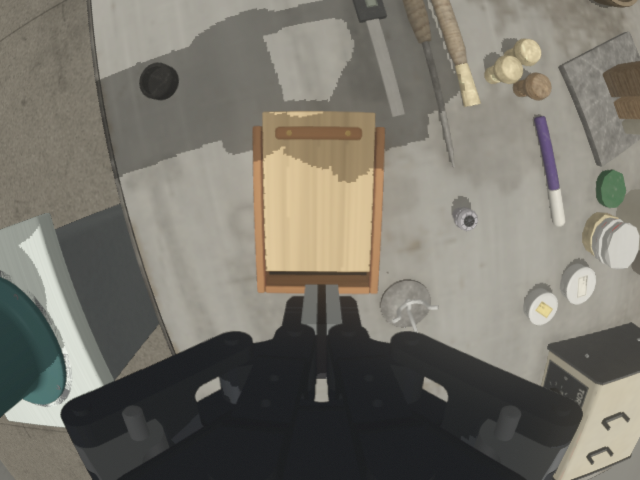

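The wrist view shows the box square to the tool: its rim corners are at (254,128), (384,128), (258,292) and (379,292), and the batten top runs from (276,132) to (362,132).

```bash
cat >>h.py <<'E'
import cv2
def wz(uv,z,c=None):
    c=c or camera_info("wrist");K=c["intrinsics"];T=np.array(c["pose"])
    m=np.array([(uv[0]-K[0,2])/K[0,0],(uv[1]-K[1,2])/K[1,1]]);th=np.linalg.norm(m)
    d=T[:3,:3]@[*(m/th*np.sin(th)),np.cos(th)];o=T[:3,3];return o+d*(z-o[2])/d[2]
def inbox(p):
    c,s=np.cos(YAW),np.sin(YAW);return (np.array([[c,s],[-s,c]])@(np.array(p)[:2]-B)*1e3).round(1)
E
python3 - <<'E'
from h import *
for n,u,z in [("-x+y",(254,128),.052),("+x+y",(384,128),.052),("-x-y",(258,292),.052),("+x-y",(379,292),.052),("bat",(276,132),.062),("bat",(362,132),.062),("cover+yedge",(320,112),.049)]:
    p=wz(u,z);print(n,p.round(4),inbox(p))
to(box(0,.025,.075))
E
```

```text
-x+y [0.44   0.1777 0.052 ] [-53.5  63.7]
+x+y [0.5376 0.1583 0.052 ] [46.1 63.4]
-x-y [0.412  0.0456 0.052 ] [-55.8 -71.3]
+x-y [0.5125 0.0262 0.052 ] [ 46.6 -71.1]
bat [0.4573 0.1704 0.062 ] [-35.1  59.9]
bat [0.5193 0.1581 0.062 ] [28.1 59.7]
cover+yedge [0.4919 0.1793 0.049 ] [-2.8 75.2]
t 3.65 pos [0.4775 0.092  0.1958] F [-2.2 -0.4 -3. ] yawx 1.378 tilt [-0.007 -0.001 -1.   ]
delta tool (m) [0.0384 0.0011 0.1207]
```

```bash
python3 - <<'E'
from h import *
c=camera_info("wrist");T=np.array([[ 9.81333990e-01, -1.85416037e-01, -5.10342413e-02,
         4.92736257e-01],
       [-1.92310535e-01, -9.45443746e-01, -2.62969163e-01,
         1.60218260e-01],
       [ 5.08695713e-04,  2.67875000e-01, -9.63453541e-01,
         3.42969241e-01],[0,0,0,1]]);c=dict(intrinsics=c["intrinsics"],pose=T)
for n,u,z in [("-x+y",(254,128),.052),("+x+y",(384,128),.052),("-x-y",(258,292),.052),("+x-y",(379,292),.052),("bat",(276,132),.062),("bat",(362,132),.062),("cover+yedge",(320,112),.049)]:
    p=wz(u,z,c);print(n,p.round(4),inbox(p))
E
```

```text
-x+y [0.4434 0.1797 0.052 ] [-50.5  66.4]
+x+y [0.5427 0.1602 0.052 ] [50.7 66.2]
-x-y [0.4151 0.0456 0.052 ] [-52.7 -70.6]
+x-y [0.5171 0.0257 0.052 ] [ 51.3 -70.7]
bat [0.4608 0.1724 0.062 ] [-32.   62.5]
bat [0.524  0.1599 0.062 ] [32.4 62.3]
cover+yedge [0.4961 0.1815 0.049 ] [ 0.9 78.2]
```

Call:
play_rows(
  motion=[
    [0.02, 0, 0.02, 0, 0],
    [0.014, 0, 0.03, 0, 0],
    [0, 0, 0.03, 0, 0],
    [0, 0, 0.03, 0, 0],
    [0, 0, 0.015, 0, 0],
  ],
)

```text
time: 4.28
tool_pos: [0.4861, 0.1238, 0.075]
tcp_rot: [-2.426, -1.994, 0.004]
wrist_force: [0.4, -0.3, -0.3]
width: 0.002
```

Call:
play_rows(
  motion=[
    [0, 0, 0, 0, 0],
    [0, 0, 0, 0, 0],
  ],
)

```text
time: 4.53
tool_pos: [0.4882, 0.1243, 0.0776]
tcp_rot: [2.425, 1.996, 0.003]
wrist_force: [0.4, 0.4, -0.7]
width: -0.001
```

```bash
python3 - <<'E'
from h import *
to(box(0,.028,.0555))
E
```

```text
t 4.525 pos [0.4882 0.1243 0.0776] F [ 0.4  0.4 -0.7] yawx 1.377 tilt [ 0.002  0.    -1.   ]
delta tool (m) [ 0.0074 -0.0041  0.0221]
```

Call:
play_rows(
  motion=[
    [0, -0.004, 0.012, 0, 0],
    [0, 0, 0.01, 0, 0],
    [0, 0, 0, 0, 0],
    [0.006, 0, 0, 0, 0],
    [0.006, 0, 0, 0, 0],
  ],
)

```text
time: 5.15
tool_pos: [0.486, 0.1373, 0.0546]
tcp_rot: [2.425, 1.997, 0.001]
wrist_force: [-0.0, 0.4, 0.5]
width: -0.0
```

Call:
play_rows(
  motion=[
    [0.006, 0, 0, 0, 0],
    [0.006, 0, 0, 0, 0],
    [0.006, 0, 0, 0, 0],
    [0.006, 0, 0, 0, 0],
    [0.006, 0, 0, 0, 0],
  ],
)

```text
time: 5.78
tool_pos: [0.4915, 0.1665, 0.0544]
tcp_rot: [2.424, 1.997, 0.0]
wrist_force: [0.3, -1.4, 1.3]
width: -0.0
```

```bash
python3 - <<'E'
from h import *
to(box(0,.147,.0555));print(inbox(read_state()["tool_pos"]))
a=read_camera("scene") if 0 else None
from workcell import read_camera
cv2.imwrite("pics/s2.png",cv2.resize(read_camera("side")[200:340,200:400,::-1],None,fx=4,fy=4))
E
```

```text
t 5.775 pos [0.4915 0.1665 0.0544] F [ 0.3 -1.4  1.3] yawx 1.378 tilt [ 0. -0. -1.]
delta tool (m) [ 0.0844  0.0007 -0.0011]
[-0.8 62.6]
```

View pics/s2.png

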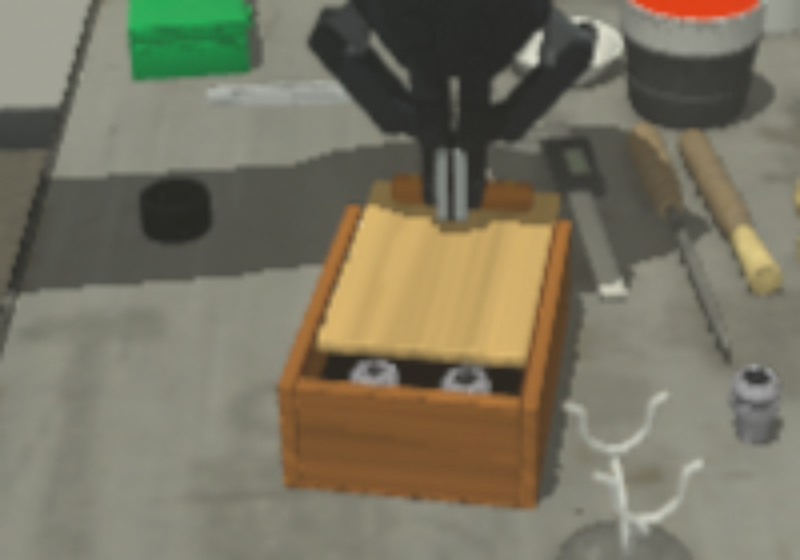

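The cover is sliding and the front two pockets show collets. I'll keep pushing.

Call:
play_rows(
  motion=[
    [0.008, 0, 0, 0, 0],
    [0.008, 0, 0, 0, 0],
    [0.008, 0, 0, 0, 0],
    [0.008, 0, 0, 0, 0],
    [0.008, 0, 0, 0, 0],
  ],
)

```text
time: 6.45
tool_pos: [0.499, 0.2061, 0.0542]
tcp_rot: [2.425, 1.997, 0.0]
wrist_force: [2.2, -2.8, 0.0]
width: 0.003
```

Call:
play_rows(
  motion=[
    [0.008, 0, 0, 0, 0],
    [0.008, 0, 0, 0, 0],
    [0.008, 0, 0, 0, 0],
    [0.006, 0, 0, 0, 0],
    [0, 0, 0, 0, 0],
  ],
)

```text
time: 7.08
tool_pos: [0.5045, 0.2358, 0.0542]
tcp_rot: [-2.424, -1.997, -0.0]
wrist_force: [0.1, -0.3, -0.3]
width: -0.0
```

Call:
play_rows(
  motion=[
    [0.003, 0, 0, 0, 0],
    [0.003, 0, 0, 0, 0],
    [0.002, 0, 0, 0, 0],
  ],
)

```text
time: 7.45
tool_pos: [0.5058, 0.2428, 0.0542]
tcp_rot: [-2.425, -1.997, 0.001]
wrist_force: [-1.0, -1.6, 0.5]
width: -0.005
```

```bash
python3 - <<'E'
from h import *
to(box(0,.147,.0555));print(inbox(read_state()["tool_pos"]))
from workcell import read_camera
cv2.imwrite("pics/s3.png",cv2.resize(read_camera("side")[180:340,200:400,::-1],None,fx=3.5,fy=3.5))
E
```

```text
t 7.45 pos [0.5058 0.2428 0.0542] F [-1.  -1.6  0.5] yawx 1.378 tilt [-0.001 -0.    -1.   ]
delta tool (m) [ 0.0068  0.0013 -0.0014]
[ -1.3 140.2]
```

View pics/s3.png

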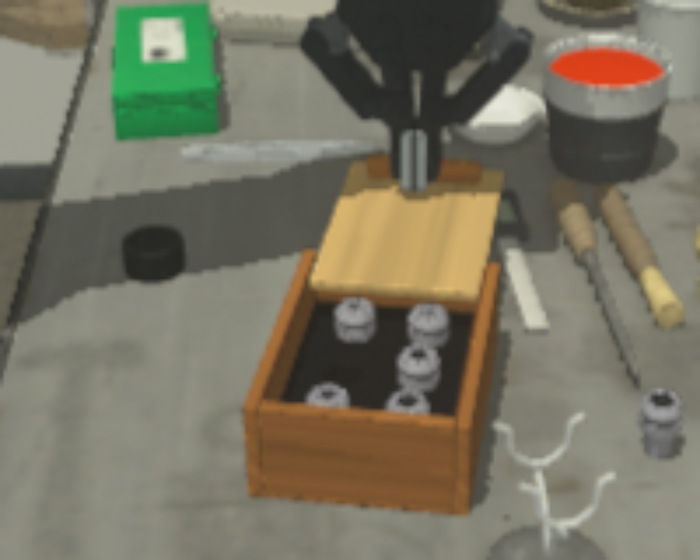

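The empty pocket is the middle one on the -x side (box -19, 0). I'll nudge the cover to its stop in small steps.

Call:
play_rows(
  motion=[
    [0.002, 0, 0, 0, 0],
    [0.002, 0, 0, 0, 0],
    [0, 0, 0, 0, 0],
  ],
)

```text
time: 7.88
tool_pos: [0.5069, 0.2469, 0.0542]
tcp_rot: [-2.425, -1.997, -0.0]
wrist_force: [-1.6, 0.4, -1.6]
width: -0.001
```

Call:
play_rows(
  motion=[
    [0.0015, 0, 0, 0, 0],
    [0.0015, 0, 0, 0, 0],
    [0, 0, 0, 0, 0],
  ],
)

```text
time: 8.25
tool_pos: [0.5072, 0.2486, 0.0542]
tcp_rot: [2.423, 1.997, -0.003]
wrist_force: [-1.0, -5.2, 1.2]
width: -0.003
```

Call:
play_rows(
  motion=[
    [0.001, 0, 0, 0, 0],
    [0.001, 0, 0, 0, 0],
    [0, 0, 0, 0, 0],
  ],
)

```text
time: 8.62
tool_pos: [0.5073, 0.2488, 0.0542]
tcp_rot: [2.422, 1.997, -0.008]
wrist_force: [-0.7, -11.4, 4.2]
width: 0.001
```

Force has risen to 11 N, so the cover is at its stop. I'll back off and rise.

Call:
play_rows(
  motion=[
    [-0.006, 0, 0, 0, 0],
    [-0.006, 0, -0.01, 0, 0],
    [0, 0, -0.04, 0, 0],
    [0, 0, -0.05, 0, 0],
    [-0.03, -0.01, -0.03, 0, 0],
  ],
)

```text
time: 9.25
tool_pos: [0.4926, 0.2141, 0.1887]
tcp_rot: [2.422, 1.998, 0.011]
wrist_force: [0.5, -1.4, 0.0]
width: -0.003
```

Call:
play_rows(
  motion=[
    [-0.04, -0.008, 0, 0, 0],
    [-0.04, 0, 0, 0, 0],
    [-0.03, 0, 0, 0, 0],
    [0, 0, 0, 0, 0],
    [0, 0, 0, 0, 0],
  ],
)

```text
time: 9.88
tool_pos: [0.4617, 0.1065, 0.185]
tcp_rot: [2.425, 1.997, 0.003]
wrist_force: [0.7, 1.2, 0.2]
width: -0.001
```

```bash
python3 - <<'E'
from h import *
from workcell import read_camera
to(box(-.019,-.0015,.062))
c=camera_info("wrist");i=read_camera("wrist")
np.save("c.npy",c["pose"]);cv2.imwrite("pics/w4.png",i[:,:,::-1]);
to(box(-.019,-.0015,.062))
E
```

```text
t 9.875 pos [0.4617 0.1065 0.185 ] F [0.7 1.2 0.2] yawx 1.378 tilt [ 0.002  0.001 -1.   ]
delta tool (m) [ 0.0003 -0.0006  0.123 ]
t 9.925 pos [0.4617 0.1067 0.1849] F [-0.1  1.5  0.9] yawx 1.378 tilt [ 0.001  0.001 -1.   ]
delta tool (m) [ 1.000e-04 -5.000e-04  1.229e-01]
```

View pics/w4.png

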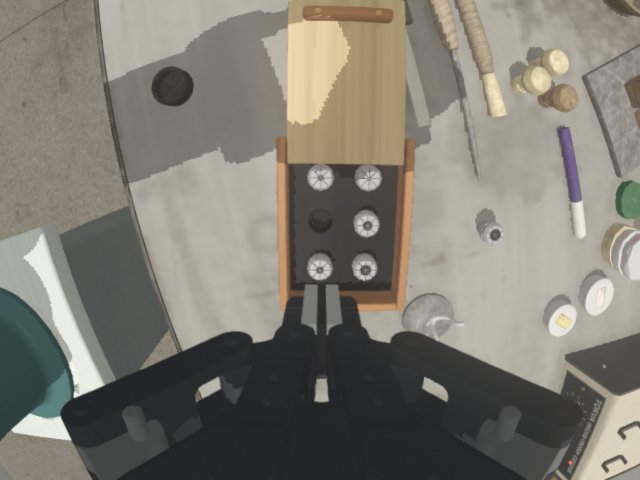

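Fully open, with the empty pocket at about (320,220). The collet heads are at (320,178), (368,178), (367,223), (319,267) and (364,267).

```bash
python3 - <<'E'
from h import *
c=dict(intrinsics=camera_info("wrist")["intrinsics"],pose=np.load("c.npy"))
for u,z in [((320,220),.024),((320,178),.039),((368,178),.039),((367,223),.039),((319,267),.039),((364,267),.039)]:
    p=wz(u,z,c);print(p.round(4),inbox(p))
E
```

```text
[0.4603 0.1075 0.024 ] [-20.1  -1.3]
[0.4675 0.1436 0.039 ] [-20.   35.5]
[0.5043 0.1366 0.039 ] [17.5 35.7]
[0.4974 0.1011 0.039 ] [17.5 -0.4]
[0.4525 0.0721 0.039 ] [-21.  -37.5]
[0.489  0.0648 0.039 ] [ 16.2 -37.7]
```

Call:
play_rows(
  motion=[
    [0, -0.001, 0.03, 0, 0],
    [0, 0, 0.03, 0, 0],
    [0, 0, 0.03, 0, 0],
    [0, 0, 0.02, 0, 0],
    [0, 0, 0.011, 0, 0],
  ],
)

```text
time: 10.55
tool_pos: [0.4596, 0.107, 0.062]
tcp_rot: [-2.423, -1.998, 0.002]
wrist_force: [-0.6, 0.7, 0.0]
width: 0.002
```

Call:
play_rows(
  motion=[
    [0, 0, 0, 0, 0],
    [0, 0, 0, 0, 0],
    [0, 0, 0, 0, 0],
    [0, 0, 0, 0, 0],
    [0, 0, 0, 0, 0],
  ],
)

```text
time: 11.18
tool_pos: [0.4604, 0.1061, 0.0637]
tcp_rot: [2.425, 1.997, 0.001]
wrist_force: [0.4, -0.4, 0.0]
width: 0.0
```

Call:
play_rows(
  motion=[
    [0, 0, 0, 0, 0],
    [0, 0, 0, 0, 0],
    [0, 0, 0, 0, 0],
    [0, 0, 0, 0, 0],
    [0, 0, 0, 0, 0],
  ],
)

```text
time: 11.8
tool_pos: [0.4601, 0.1061, 0.0633]
tcp_rot: [-2.425, -1.997, -0.0]
wrist_force: [0.2, -0.0, 0.8]
width: 0.004
```

Call:
play_rows(
  motion=[
    [0, 0, 0, 0, 0],
    [0, 0, 0, 0, 0],
    [0, 0, 0, 0, 0],
    [0, 0, 0, 0, 0],
    [0, 0, 0, 0, 0],
  ],
)

```text
time: 12.42
tool_pos: [0.4601, 0.1061, 0.0633]
tcp_rot: [-2.425, -1.998, 0.0]
wrist_force: [-0.7, -0.0, -0.0]
width: 0.002
```

Call:
play_rows(
  motion=[
    [0, 0, 0, 0, 0],
    [0, 0, 0, 0, 0],
    [0, 0, 0, 0, 0],
    [0, 0, 0, 0, 0],
    [0, 0, 0, 0, 0],
  ],
)

```text
time: 13.05
tool_pos: [0.4601, 0.1061, 0.0633]
tcp_rot: [-2.425, -1.997, -0.0]
wrist_force: [0.6, 0.2, -0.5]
width: -0.0
```

```bash
python3 - <<'E'
from h import *
to(box(-.019,-.0015,.062))
E
```

```text
t 13.05 pos [0.4601 0.1061 0.0633] F [ 0.6  0.2 -0.5] yawx 1.378 tilt [-0.  0. -1.]
delta tool (m) [0.0012 0.001  0.0013]
```

Call:
play_rows(
  motion=[
    [0, 0, -0.02, 0, 0],
    [0, 0, -0.03, 0, 0],
    [0, 0, -0.04, 0, 0],
    [0, 0, -0.02, 0, 0],
    [0, 0, 0, 0, 0],
  ],
)

```text
time: 13.68
tool_pos: [0.4618, 0.1064, 0.1753]
tcp_rot: [2.423, 1.996, 0.006]
wrist_force: [0.5, 0.2, -0.6]
width: 0.001
```

Call:
play_rows(
  motion=[
    [0.035, 0.005, 0, 0, 0],
    [0.035, 0.005, 0, 0, 0],
    [0.035, 0.005, 0, 0, 0],
    [0.035, 0.004, 0, 0, 0],
    [0, 0, 0, 0, 0],
  ],
)

```text
time: 14.3
tool_pos: [0.5051, 0.2414, 0.1713]
tcp_rot: [-2.422, -2.0, 0.003]
wrist_force: [0.3, 0.6, 0.5]
width: -0.001
```

```bash
python3 - <<'E'
from h import *
from workcell import read_camera
to(box(0,.192,.0545))
cv2.imwrite("pics/sc5.png",np.hstack([read_camera(n)[60:340,a:a+400,::-1] for n,a in (("scene",60),("side",180))]))
E
```

```text
t 14.3 pos [0.5051 0.2414 0.1713] F [0.3 0.6 0.5] yawx 1.381 tilt [-0.002 -0.001 -1.   ]
delta tool (m) [0.0534 0.002  0.1168]
```

View pics/sc5.png

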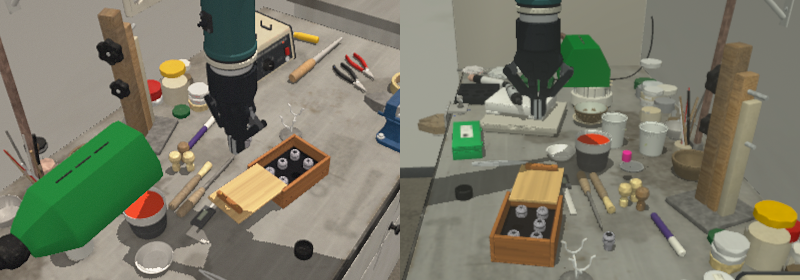

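```bash
python3 - <<'E'
from h import *
for a,b in [((220,235),(367,147)),((218,215),(345,147)),((180,185),(365,97))]:
    o,d=ray("scene",a);p,e=ray("side",b)
    k=np.linalg.lstsq(np.c_[d,-e],p-o,rcond=None)[0];print((o+k[0]*d).round(3),(p+k[1]*e).round(3))
E
```

```text
[0.58  0.355 0.164] [0.613 0.357 0.189]
[0.581 0.349 0.205] [0.567 0.347 0.194]
[0.606 0.386 0.281] [0.609 0.386 0.284]
```

The lamp head's near end is about 75 mm from the place I need to come down, so I'll push slightly off centre on the side away from it.

Call:
play_rows(
  motion=[
    [0.016, -0.008, 0, 0, 0],
    [0.016, -0.005, 0, 0, 0],
    [0.016, 0, 0, 0, 0],
    [0, 0, 0, 0, 0],
    [0, 0, 0, 0, 0],
  ],
)

```text
time: 15.02
tool_pos: [0.502, 0.2895, 0.1732]
tcp_rot: [2.424, 1.998, -0.001]
wrist_force: [0.6, 0.2, -0.2]
width: -0.002
```

```bash
python3 - <<'E'
from h import *
from workcell import read_camera
c=camera_info("wrist");i=read_camera("wrist");cv2.imwrite("pics/w6.png",i[:,:,::-1])
print(np.array(c["pose"]).tolist())
to(box(-.015,.187,.0545));print(inbox(read_state()["tool_pos"]))
E
```

```text
[[0.9813920619143568, -0.18490138213262378, -0.051779336582568884, 0.5142810972619657], [-0.1920146212987523, -0.945144900262521, -0.2642565093148024, 0.35638369976316814], [-7.75821001420414e-05, 0.26928163025574714, -0.9630614713442871, 0.31546480067818383], [0.0, 0.0, 0.0, 1.0]]
t 15.075 pos [0.502  0.2893 0.1732] F [ 0.1  0.1 -0.4] yawx 1.378 tilt [-0. -0. -1.]
delta tool (m) [ 0.0019 -0.0011  0.1187]
[-13.9 185.2]
```

View pics/w6.png

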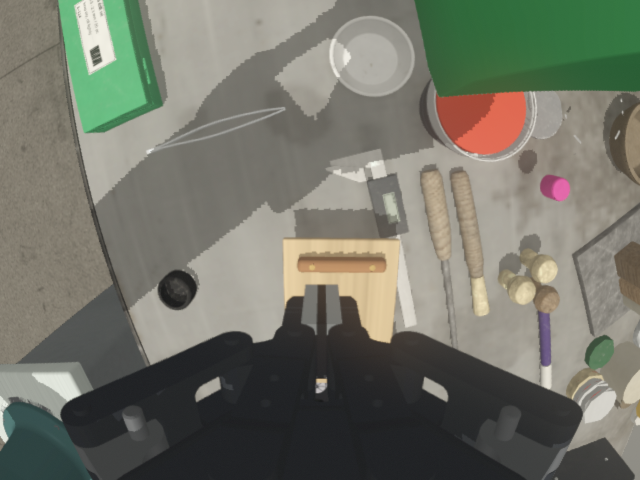

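```bash
python3 - <<'E'
from h import *
for u,z in [((342,257),.062),((340,239),.049),((430,90),.18)]:
    p=wz(u,z);print(p.round(4),inbox(p))
E
```

```text
[0.5129 0.2712 0.062 ] [  0.2 169.5]
[0.5138 0.281  0.049 ] [ -0.7 179.3]
[0.5573 0.3675 0.18  ] [ 25.5 272.4]
```

Call:
play_rows(
  motion=[
    [0.003, 0, 0.025, 0, 0],
    [0, 0, 0.03, 0, 0],
    [0, 0, 0.025, 0, 0],
    [0, 0, 0, 0, 0],
    [0, 0, 0, 0, 0],
  ],
)

```text
time: 15.7
tool_pos: [0.5032, 0.2924, 0.0942]
tcp_rot: [2.425, 1.997, 0.002]
wrist_force: [0.9, 0.7, 1.0]
width: 0.004
```

Call:
play_rows(
  motion=[
    [0, 0, 0.015, 0, 0],
    [0, 0, 0.015, 0, 0],
    [0, 0, 0.0095, 0, 0],
    [0, 0, 0, 0, 0],
    [0, 0, 0, 0, 0],
  ],
)

```text
time: 16.32
tool_pos: [0.5027, 0.2925, 0.0538]
tcp_rot: [2.425, 1.998, 0.0]
wrist_force: [-0.3, 0.6, -0.1]
width: -0.002
```

Call:
play_rows(
  motion=[
    [-0.005, 0, 0, 0, 0],
    [-0.006, 0, 0, 0, 0],
    [-0.007, 0, 0, 0, 0],
    [-0.008, 0, 0, 0, 0],
    [-0.008, 0, 0, 0, 0],
  ],
)

```text
time: 16.95
tool_pos: [0.4962, 0.2587, 0.0541]
tcp_rot: [2.425, 1.997, 0.001]
wrist_force: [0.6, 1.8, 1.4]
width: 0.001
```

Call:
play_rows(
  motion=[
    [-0.008, 0, 0, 0, 0],
    [-0.008, 0, 0, 0, 0],
    [-0.008, 0, 0, 0, 0],
    [-0.008, 0, 0, 0, 0],
    [-0.008, 0, 0, 0, 0],
  ],
)

```text
time: 17.58
tool_pos: [0.4882, 0.2193, 0.0537]
tcp_rot: [-2.425, -1.997, 0.0]
wrist_force: [-0.2, 1.7, 1.0]
width: -0.002
```

```bash
python3 - <<'E'
from h import *
to(box(-.014,.0665,.0545));print(inbox(read_state()["tool_pos"]))
E
```

```text
t 17.575 pos [0.4882 0.2193 0.0537] F [-0.2  1.7  1. ] yawx 1.378 tilt [-0. -0. -1.]
delta tool (m) [-0.0473  0.0001 -0.0008]
[-14.  113.8]
```

Call:
play_rows(
  motion=[
    [-0.008, 0, 0, 0, 0],
    [-0.008, 0, 0, 0, 0],
    [-0.008, 0, 0, 0, 0],
    [-0.008, 0, 0, 0, 0],
    [-0.006, 0, 0, 0, 0],
  ],
)

```text
time: 18.2
tool_pos: [0.4808, 0.1819, 0.0536]
tcp_rot: [-2.425, -1.997, 0.001]
wrist_force: [-0.6, 2.2, 0.4]
width: 0.0
```

Call:
play_rows(
  motion=[
    [-0.003, 0, 0, 0, 0],
    [-0.002, 0, 0, 0, 0],
    [0, 0, 0, 0, 0],
  ],
)

```text
time: 18.58
tool_pos: [0.4802, 0.1772, 0.0537]
tcp_rot: [2.424, 1.997, -0.001]
wrist_force: [0.8, 1.6, 0.1]
width: 0.002
```

Call:
play_rows(
  motion=[
    [-0.0015, 0, 0, 0, 0],
    [-0.0015, 0, 0, 0, 0],
    [0, 0, 0, 0, 0],
  ],
)

```text
time: 18.95
tool_pos: [0.4797, 0.1746, 0.0538]
tcp_rot: [2.425, 1.997, 0.0]
wrist_force: [1.0, 1.4, -0.1]
width: -0.003
```

Call:
play_rows(
  motion=[
    [-0.001, 0, 0, 0, 0],
    [-0.001, 0, 0, 0, 0],
    [0, 0, 0, 0, 0],
  ],
)

```text
time: 19.32
tool_pos: [0.4793, 0.1726, 0.0538]
tcp_rot: [2.425, 1.997, 0.0]
wrist_force: [-0.3, 0.6, -0.7]
width: 0.004
```

```bash
python3 - <<'E'
from h import *
to(box(-.014,.0665,.0545));print(inbox(read_state()["tool_pos"]))
E
```

```text
t 19.325 pos [0.4793 0.1726 0.0538] F [-0.3  0.6 -0.7] yawx 1.378 tilt [ 0. -0. -1.]
delta tool (m) [ 0.0003 -0.0001 -0.0007]
[-13.9  66.2]
```

No stop felt yet, so I'll keep going in small steps.

Call:
play_rows(
  motion=[
    [-0.001, 0, 0, 0, 0],
    [-0.001, 0, 0, 0, 0],
    [0, 0, 0, 0, 0],
  ],
)

```text
time: 19.7
tool_pos: [0.4793, 0.1723, 0.0539]
tcp_rot: [-2.425, -1.995, -0.005]
wrist_force: [1.9, 7.9, -2.8]
width: -0.003
```

Call:
play_rows(
  motion=[
    [-0.001, 0, 0, 0, 0],
    [-0.001, 0, 0, 0, 0],
    [0, 0, 0, 0, 0],
  ],
)

```text
time: 20.08
tool_pos: [0.4793, 0.1722, 0.0541]
tcp_rot: [-2.424, -1.993, -0.009]
wrist_force: [1.7, 14.4, -4.8]
width: 0.002
```

The cover is firmly on the shut stop at 14 N. I'll back off, rise and check.

Call:
play_rows(
  motion=[
    [0.005, 0, 0, 0, 0],
    [0.006, 0, -0.01, 0, 0],
    [0, 0, -0.04, 0, 0],
    [0, 0, -0.05, 0, 0],
    [-0.03, 0, -0.04, 0, 0],
  ],
)

```text
time: 20.7
tool_pos: [0.4758, 0.1507, 0.1969]
tcp_rot: [2.421, 1.999, 0.004]
wrist_force: [0.1, -0.3, 0.5]
width: 0.0
```

Call:
play_rows(
  motion=[
    [-0.05, 0, 0, 0, 0],
    [-0.04, 0, 0, 0, 0],
    [0, 0, 0, 0, 0],
    [0, 0, 0, 0, 0],
    [0, 0, 0, 0, 0],
  ],
)

```text
time: 21.32
tool_pos: [0.4578, 0.0625, 0.1939]
tcp_rot: [-2.424, -1.999, -0.0]
wrist_force: [-0.2, -0.2, 0.2]
width: 0.002
```

```bash
python3 - <<'E'
from h import *
from workcell import read_camera
to(box(0,0,.2))
i=read_camera("wrist");cv2.imwrite("pics/w7.png",i[:,:,::-1])
E
```

```text
t 21.325 pos [0.4578 0.0625 0.1939] F [-0.2 -0.2  0.2] yawx 1.379 tilt [ 0.  0. -1.]
delta tool (m) [ 0.0459  0.014  -0.0061]
```

View pics/w7.png

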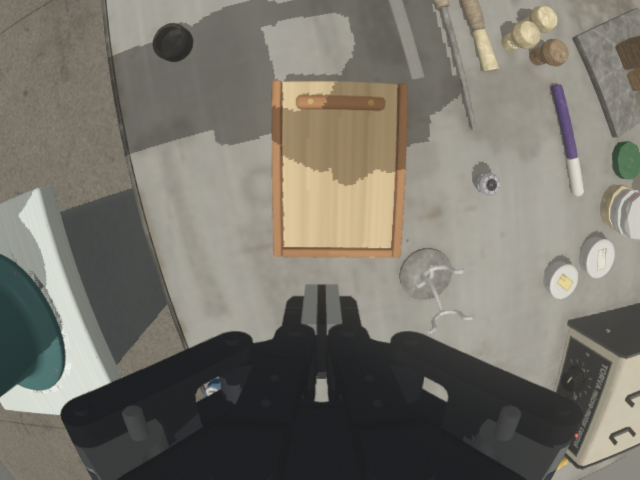

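The cover is flush and shut: its front edge (row 248) meets the wall and its rear edge lines up with the box end (row 82). The loose collet still stands at (487,184), the loupe is where it was, and the arm is clear of everything.

```bash
python3 -c "
from workcell import *
finish_job();print(read_state()['time'])"
```

```text
the job is handed in; nothing more can be done
the job is handed in; nothing more can be done
```

I opened the cover, pointed at the empty pocket, shut the cover again and handed the job in. The hand-in gives no verdict.

- **Opening:** I pushed the batten with the closed fingertips until the cover met its open stop, where the force rose to about 11 N.
- **Pointing:** The empty pocket is the middle one on the robot's side (box x = -19, y = 0). I came straight down from 18 cm and held still for about 2.5 s. The fingertip was about 24 mm above the collets' faces and 1–2 mm off the pocket's measured axis. The wrist force stayed at noise level. I then went straight back up.
- **Shutting:** I pushed the cover back to its shut stop, where the force rose to about 14 N. I pushed slightly off centre on the batten to stay clear of the lamp.

**Last checks:** The final wrist view shows the cover flush with the box end. The loose collet is upright, and it and the loupe look unmoved. The arm was about 19 cm up and touching nothing when I handed in, at about 21 s.

I did not measure the tweezers and calliper again after shutting the cover. The tweezers and most of the calliper are out of the last picture, but the fingers never came below about 54 mm. No check failed or disagreed.

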